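# Put the microscopy kit back in its fitted holders

## Robot

A 6-joint arm with a two-finger parallel gripper is mounted at the origin on the work surface; the furniture and walls round the work are solid. World frame = base frame: x ahead of the robot, y to its left, z up, the work surface at z = 0. Lengths are in m, angles in rad, forces in N, time in s.
With the tool pointing down it reaches from about 0.325 to 0.85 m from the base axis. Payload 15.5 kg.
Tool frame: the origin (TCP) lies on the centre line of the jaws, within the pads' length; the fingertips stand 25 mm ahead of it and the grasp point (between the pads) lies 6 mm ahead of it; z points along the fingers, y is the line along which they close (so a half turn about z gives the same grasp; the last joint's range is limited). The gripper opens to 91 mm and grips with 3 to 60 N. Pads are 32 mm wide; open, the fingers measure 118 mm over their backs; the gripper's body (76 mm by 178 mm) begins 60 mm behind the grasp point.
Start: joints at [1.218, 0.494, 1.345, -0, 1.302, -0.096], TCP at [0.159, 0.604, 0.239] pointing down, gripper open.
Joint ranges: [-2.91, 2.91], [-0.82, 2.16], [0.22, 2.67], [-1.22, 4.37], [0.12, 2.79], [-3.08, 3.08]. Speed limits (rad/s): [1.89, 1.89, 2.57, 3.01, 3.01, 3.01].

## Interface

Orientations are given as a 3x3 rotation matrix whose columns are the frame's x, y, z axes.
In Python, from rig import robot gives the robot as it stands.
- The arm moves only by the tool drive_tool, never from a script. Its argument "targets" is a list of rows, each an object with "xyz": the shift along the tool's x, y, z normalised to -1 to 1, where 1 is 0.2 m, a list of three; "turn": the turn, a rotation vector about the tool's x, y, z normalised to -1 to 1, where 1 is pi/2 rad, a list of three; "hand": the finger opening in mm, from 0 to 91.2. In form: [{"xyz": [dx, dy, dz], "turn": [wx, wy, wz], "hand": hand}, ...]. A call has exactly 10 rows; each row shifts and turns the commanded pose from where the row before left it, along the tool's axes as they then stand; what a row does not reach is not made up. A row lasts 1/8 s, in which the tool goes at most 62.5 mm and 10.7 degrees, less where a joint would pass 70% of its speed; a pose out of reach is approached as far as the arm can. A call with a number of a shift or a turn outside -1 to 1 is refused whole. A call with a gripper value outside its range is refused whole. The fingers move at their own pace and stop on an object; "grip_force" is the grip in N (left out, the last holds). Time passes only in rows, so rows that do not move let the fingers close, or fill a call up. It gives the time, the measured TCP pose, the force, the opening and the grip force at its end, in the units of the state.
- robot.get_obs(): the state, without advancing time (a new reading comes with each control period).
- robot.read_camera(name): name is "scene" or "side" or "wrist"; returns the picture (400x640x3 uint8, blue, green, red); there is no depth.
- robot.camera_params(name): a dict with "mtx" (3x3 intrinsics, pixels), "R" (3x3) and "t" (3): a world point X has camera coordinates R X + t; the wrist camera has in their place "T_tool_cam" (4x4, takes a point from camera to tool coordinates, whose origin is the TCP and whose axes are the flange's). Camera axes: x right, y down, z forward; pixel columns grow to the right and rows downward; lengths in m; the calibration is good to about 2 mm. A picture is of the moment at which its call begins: read the wrist's pose just before it. camera_params takes no time and is no camera call.
- robot.job_done(): hands the job in; it is judged then, once.
The state is a dict: "time": time; "qpos": joint angles; "joint_velocities": joint speeds; "tau": joint torques, N m; "tool_pos": TCP position; "tcp_rot": TCP orientation; "force": force on the tool from outside, world axes, zero at the start; "ft_torque": the same for the moment, N m; "grip_width": finger opening in m; "gripper_force": force on a finger pad.
Only numpy, scipy, OpenCV 4.12 (cv2) and the standard library are available. Lean on these libraries where they do the work, as an engineer would, in place of code of your own. Each camera call takes 0.05 s, during which the arm holds its last target. There are 200 camera calls.

## Task

Tidy the microscopy kit: put the vial, the dropper bottle, the timer and the hand lens each into the holder whose recess fits it, seated flat on the recess floor (the two round ones upright in the wells of their size, the timer and the lens squared up with their recesses). Keep the vial and the bottle upright and set them down rather than dropping them, and leave the petri dish and the tape roll where they are.

Things in the scene. Friction and masses are not known exactly. Their poses are not given: they have to be found in the camera images.
- vial: small glass sample vial with a pale ribbed screw cap, round, 21 mm across, 48 mm tall, standing upright on the worktop; origin at the centre of its underside, z up. Grip it round the body or cap.
- dropper_bottle: amber dropper bottle with a black collar and a red rubber teat, round, body 36 mm across, 106 mm tall with the teat, standing upright; origin at the centre of its underside, z up. The straight body can be gripped 20 to 55 mm above its foot; above that it narrows to the teat. Keep the gripper's palm above the teat.
- timer: pale laboratory timer, a flat rounded-square case lying face up with a display and four small keys, 66 mm along its x, 62 mm along its y, 15 mm thick (17 mm over the keys); origin at the centre of its underside. It can be gripped across its y (62 mm).
- loupe: black folding hand lens, opened flat and lying on the worktop, 72 mm long along its y, 9 mm thick; 24 mm wide (along its x) where it is gripped at mid-length, the round lens end looks 33 mm wide; origin at the centre of its underside.
- vial_holder: fixed grey square block, 66 x 66 x 12 mm, with the smaller round well in its middle: 37 mm across, dark floor 2 mm above the worktop (10 mm deep). For the vial. Origin at the centre of its underside, z up.
- bottle_holder: fixed grey square block, 80 x 80 x 12 mm, with the larger round well in its middle: 52 mm across, dark floor 2 mm above the worktop (10 mm deep). For the dropper bottle. Origin at the centre of its underside, z up.
- timer_holder: fixed square dark plate, 94 x 94 x 2 mm, with four grey corner ledges (tops 5 mm above the worktop) that bound a square recess of 78 x 78 mm; 46 mm gaps for fingers in the middle of all four sides. For the timer, square to it, any of the four ways round. Origin at the centre of its underside, x and y along its sides.
- loupe_holder: fixed oblong dark plate, 64 (x) x 104 (y) x 2 mm, with four grey corner ledges (tops 5 mm above the worktop) that bound an oblong recess of 48 x 88 mm; finger gaps of 50 mm in the middle of the long sides, 30 mm in the short ones. For the hand lens, lengthwise along y, either end first. Origin at the centre of its underside.
- petri_dish: bystander, to be left alone: flat clear round petri dish with a sample, 90 mm across, 16 mm high, loose on the worktop; origin at the centre of its underside.
- tape_roll: bystander, to be left alone: roll of cream tape lying flat, 98 mm across, 25 mm high, loose on the worktop; origin close to the centre of its underside.
Not all that is in view belongs to the job. What is meant by the vial is not blue, turquoise or yellow, and is the smaller of those in its own colour.

How it is judged:
By the outcome, as a careful person would: the job done as asked, in the order asked, and still so for the second after the job is handed in, with the robot touching nothing.
It also fails if it takes over 128 s, if anything falls off the work surface, if the arm or the gripper's body presses on something with over 40 N, if the wrist force passes 120 N, or if a joint passes its speed limit or range.

## Working session

There is one attempt and no reset: what is moved stays moved. The work goes in short steps, Python scripts to look and compute and a tool call to move; the robot and the scene stay as the last step left them, time stands still between calls to the robot, and variables do not carry over. Pictures are saved under pics/ and viewed, at most 14 in all, crops included, and the job is handed in when it is done.

Besides the shell and the picture viewer there is one more tool, called after "Emit:" by a JSON object that holds its "name" and its "arguments", one argument or row to a line. drive_tool: Moves the arm, as the interface text tells. Scaled input: -1 to 1 covers 0.2 m each way for a shift and pi/2 rad each way for a turn. Its arguments: {"type":"object","properties":{"targets":{"type":"array","items":{"type":"object","properties":{"xyz":{"type":"array","items":{"type":"number","minimum":-1,"maximum":1}},"turn":{"type":"array","items":{"type":"number","minimum":-1,"maximum":1}},"hand":{"type":"number"}}}},"grip_force":{"type":"number"}},"required":["targets"]}

```bash
ls; mkdir -p pics
python3 - <<'E'
from rig import robot
import cv2,numpy as np
for n in("scene","side"):
    cv2.imwrite(f"pics/{n}0.png",robot.read_camera(n)); p=robot.camera_params(n); C=-p["R"].T@p["t"]; print(n,C.round(3),p["mtx"].round(1).tolist())
cv2.imwrite("pics/wrist0.png",robot.read_camera("wrist"));print(robot.camera_params("wrist"))
o=robot.get_obs();print(o["time"],o["tool_pos"],o["tcp_rot"].round(3) if hasattr(o["tcp_rot"],'round') else o["tcp_rot"])
E
```

```text
pics
scene [-0.064 -0.836  0.48 ] [[427.7, 0.0, 329.3], [0.0, 427.7, 200.4], [0.0, 0.0, 1.0]]
side [ 0.423 -0.845  0.674] [[451.7, 0.0, 316.9], [0.0, 451.7, 193.5], [0.0, 0.0, 1.0]]
{'mtx': array([[329.68677672,   0.        , 324.05374289],
       [  0.        , 329.68677672, 193.50362145],
       [  0.        ,   0.        ,   1.        ]]), 'T_tool_cam': array([[ 2.06681529e-04, -9.57186240e-01, -2.89472728e-01,
         8.33986312e-02],
       [ 9.99998970e-01, -2.13407925e-04,  1.41965859e-03,
         1.41379393e-03],
       [-1.42065344e-03, -2.89472723e-01,  9.57185209e-01,
        -1.45887542e-01],
       [ 0.00000000e+00,  0.00000000e+00,  0.00000000e+00,
         1.00000000e+00]])}
0.15 [0.15926117 0.60408451 0.23845913] [[-0.967  0.255 -0.   ]
 [ 0.255  0.967 -0.001]
 [ 0.    -0.001 -1.   ]]
```

View pics/scene0.png

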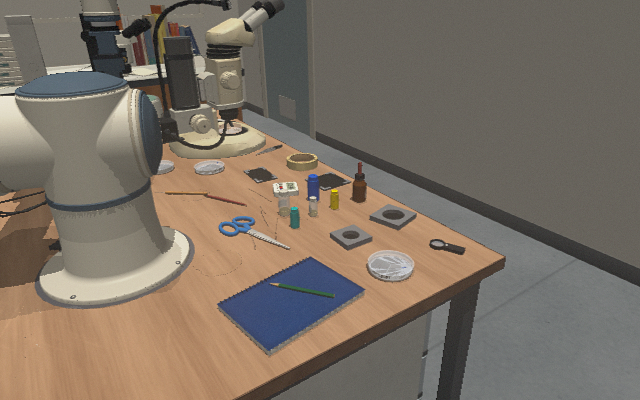

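View pics/side0.png

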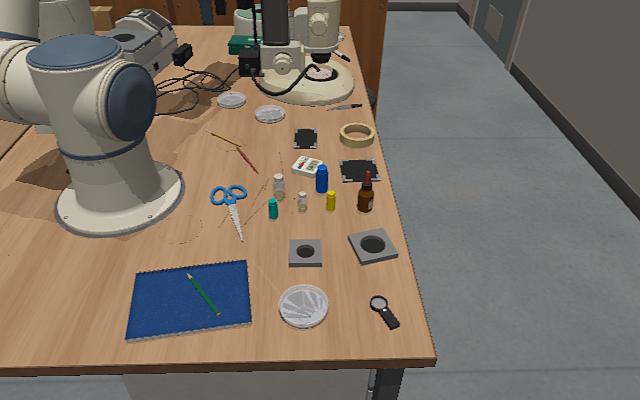

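The clear vials are at side (279,186), the larger, and side (302,202), the smaller. In the scene view they are at (284,203) and (313,207). The coloured ones are blue (322,178), yellow (331,200) and turquoise (273,208). The vial meant should be the small clear one at side (302,202). Next I'll measure rough positions.

```bash
cat > h.py <<'E'
import numpy as np,cv2
from rig import robot
def cam(n,o=None):
    p=robot.camera_params(n)
    if n!="wrist": return p["mtx"],p["R"].T,-p["R"].T@p["t"]
    o=o or robot.get_obs(); Rt=np.array(o["tcp_rot"]); T=p["T_tool_cam"]
    return p["mtx"],Rt@T[:3,:3],Rt@T[:3,3]+np.array(o["tool_pos"])
def ray(c,uv):
    d=c[1]@np.linalg.inv(c[0])@np.array([uv[0],uv[1],1.]); return c[2],d/np.linalg.norm(d)
def plane(c,uv,z):
    C,d=ray(c,uv); return C+d*(z-C[2])/d[2]
def proj(c,X):
    q=c[0]@c[1].T@(np.array(X,float)-c[2]); return q[:2]/q[2]
def rel(X,o=None):
    o=o or robot.get_obs(); return np.array(o["tcp_rot"]).T@(np.array(X)-np.array(o["tool_pos"]))
E
python3 - <<'E'
from h import *
S=cam("side")
for n,uv,z in [("vial foot",(302,211),0),("bigclear",(279,198),0),("bottle foot",(365,210),0),("timer",(308,166),.015),("loupe",(384,312),.005),("vholder",(305,251),.012),("bholder",(372,245),.012),("tholder",(359,170),.002),("lholder",(305,138),.002),("petri",(303,306),.01),("tape",(357,134),.02)]:
    print(n,plane(S,uv,z).round(3), proj(cam("scene"),plane(S,uv,z)).round(0))
im=cv2.imread("pics/side0.png")[110:270,200:410]
cv2.imwrite("pics/c1.png",cv2.resize(im,None,fx=3.7,fy=3.7,interpolation=cv2.INTER_CUBIC))
E
```

```text
vial foot [ 0.424 -0.066  0.   ] [314. 216.]
bigclear [ 0.37  -0.019  0.   ] [285. 214.]
bottle foot [ 0.568 -0.065  0.   ] [361. 200.]
timer [0.44  0.089 0.015] [287. 187.]
loupe [ 0.568 -0.351  0.005] [447. 246.]
vholder [ 0.429 -0.204  0.012] [351. 234.]
bholder [ 0.567 -0.19   0.012] [394. 214.]
tholder [0.57  0.088 0.002] [328. 180.]
lholder [0.434 0.244 0.002] [260. 174.]
petri [ 0.424 -0.338  0.01 ] [391. 265.]
tape [0.579 0.235 0.02 ] [303. 159.]
```

View pics/c1.png

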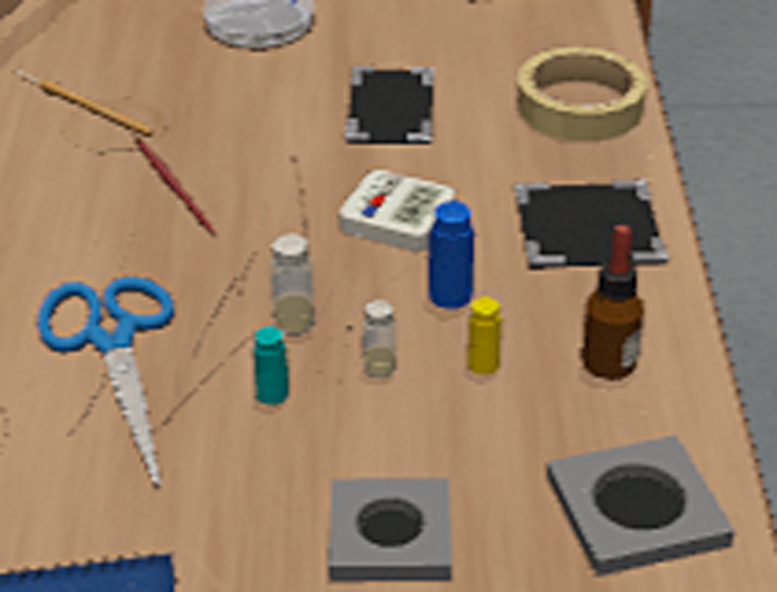

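Run:
```python
from h import *
S=cam("side");c=cam("scene")
for n,uv in [("base front",(310,103)),("base left",(262,90)),("base right",(354,88)),("dish",(270,114)),("dish2",(231,100)),("cable",(305,69))]: print(n,plane(S,uv,0).round(3))
for n,uv in [("base front",(220,157)),("base left",(170,145)),("base right",(266,140))]: print("sc",n,plane(c,uv,0).round(3))
```

```text
base front [0.453 0.458 0.   ]
base left [0.295 0.552 0.   ]
base right [0.604 0.565 0.   ]
dish [0.329 0.387 0.   ]
dish2 [0.2  0.48 0.  ]
cable [0.44  0.722 0.   ]
sc base front [0.398 0.461 0.   ]
sc base left [0.301 0.685 0.   ]
sc base right [0.604 0.535 0.   ]
```

View pics/wrist0.png

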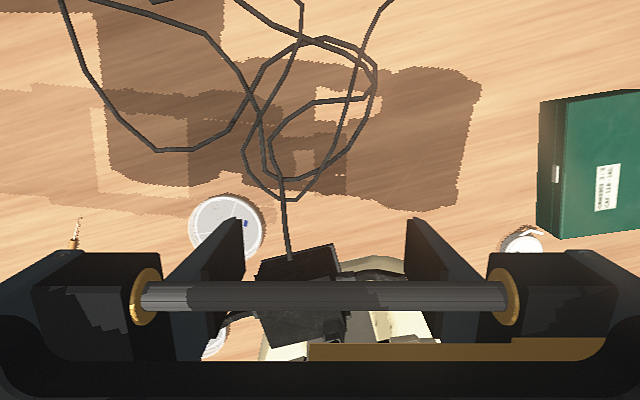

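Small clear vial confirmed in the crop at (378,340), beside its bigger twin at (292,285). I'm moving the arm clear of the microscope to an overview pose.

Emit:
{"name": "drive_tool", "arguments": {
  "targets": [
    {"xyz":[-0.14,-0.174,-0.03],"turn":[0,0,0],"hand":91},
    {"xyz":[-0.14,-0.174,-0.03],"turn":[0,0,0],"hand":91},
    {"xyz":[-0.14,-0.174,-0.03],"turn":[0,0,0],"hand":91},
    {"xyz":[-0.14,-0.174,-0.03],"turn":[0,0,0],"hand":91},
    {"xyz":[-0.14,-0.174,-0.03],"turn":[0,0,0],"hand":91},
    {"xyz":[-0.19,-0.16,-0.05],"turn":[0,0,0],"hand":91},
    {"xyz":[-0.19,-0.16,-0.05],"turn":[0,0,0],"hand":91},
    {"xyz":[-0.19,-0.16,-0.05],"turn":[0,0,0],"hand":91},
    {"xyz":[-0.19,-0.16,-0.05],"turn":[0,0,0],"hand":91},
    {"xyz":[-0.19,-0.16,-0.05],"turn":[0,0,0],"hand":91}
  ]
}}

```text
time: 1.4
tool_pos: [0.3939, 0.1958, 0.3193]
tcp_rot: [[-0.967, 0.255, 0.0], [0.255, 0.967, 0.0], [-0.0, 0.0, -1.0]]
force: [0.9, 1.2, -0.1]
grip_width: 0.091
gripper_force: 0.0
```

Emit:
{"name": "drive_tool", "arguments": {
  "targets": [
    {"xyz":[-0.19,-0.14,-0.007],"turn":[0,0,0],"hand":91},
    {"xyz":[-0.19,-0.14,-0.007],"turn":[0,0,0],"hand":91},
    {"xyz":[-0.19,-0.14,-0.007],"turn":[0,0,0],"hand":91},
    {"xyz":[-0.19,-0.14,-0.007],"turn":[0,0,0],"hand":91},
    {"xyz":[-0.19,-0.14,-0.007],"turn":[0,0,0],"hand":91},
    {"xyz":[-0.19,-0.14,-0.007],"turn":[0,0,0],"hand":91},
    {"xyz":[-0.19,-0.14,-0.007],"turn":[0,0,0],"hand":91},
    {"xyz":[0,0,0],"turn":[0,0,-0.082],"hand":91},
    {"xyz":[0,0,0],"turn":[0,0,-0.082],"hand":91},
    {"xyz":[0,0,0],"turn":[0,0,0],"hand":91}
  ]
}}

```text
time: 2.65
tool_pos: [0.6004, -0.0601, 0.3284]
tcp_rot: [[-1.0, 0.001, -0.001], [0.001, 1.0, 0.0], [0.001, 0.0, -1.0]]
force: [0.6, -0.1, 0.5]
grip_width: 0.0913
gripper_force: 0.0
```

Run:
```python
from h import *
import pickle
o=robot.get_obs(); im=robot.read_camera("wrist"); cv2.imwrite("pics/w1.png",im); pickle.dump({k:np.array(o[k]) for k in("tool_pos","tcp_rot","time")},open("w1.pkl","wb")); print(o["tool_pos"],o["qpos"])
```

```text
[ 0.60042267 -0.06013888  0.3284493 ] [-1.98766150e-01  3.92671225e-01  1.26784111e+00  1.41411465e-05
  1.48164451e+00 -1.76864829e+00]
```

View pics/w1.png

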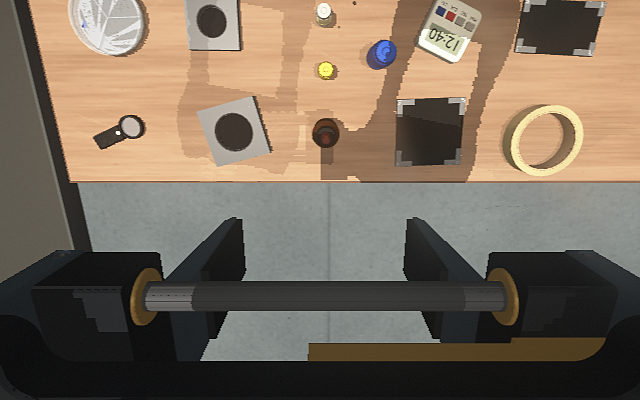

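Overview: the vial is at (323,12), the bottle at (326,133), and the vial and bottle wells at (212,20) and (234,131). The timer is at (450,28) and its plate at (430,131). The lens is at (120,131) and its plate at (560,25). The top rows are cut off, so I'll pull back 0.1 m for a complete view.

Emit:
{"name": "drive_tool", "arguments": {
  "targets": [
    {"xyz":[0.2,0,0],"turn":[0,0,0],"hand":91},
    {"xyz":[0.2,0,0],"turn":[0,0,0],"hand":80},
    {"xyz":[0.1,0,0],"turn":[0,0,0],"hand":60},
    {"xyz":[0,0,0],"turn":[0,0,0],"hand":45},
    {"xyz":[0,0,0],"turn":[0,0,0],"hand":45},
    {"xyz":[0,0,0],"turn":[0,0,0],"hand":45},
    {"xyz":[0,0,0],"turn":[0,0,0],"hand":45},
    {"xyz":[0,0,0],"turn":[0,0,0],"hand":45},
    {"xyz":[0,0,0],"turn":[0,0,0],"hand":45},
    {"xyz":[0,0,0],"turn":[0,0,0],"hand":45}
  ]
}}

```text
time: 3.95
tool_pos: [0.5006, -0.0601, 0.3288]
tcp_rot: [[-1.0, 0.0, 0.0], [0.0, 1.0, -0.0], [-0.0, -0.0, -1.0]]
force: [-0.0, -1.3, 1.0]
grip_width: 0.0453
gripper_force: 0.0
```

Run:
```python
from h import *
import pickle
o=robot.get_obs(); im=robot.read_camera("wrist"); cv2.imwrite("pics/w2.png",im); pickle.dump({k:np.array(o[k]) for k in("tool_pos","tcp_rot","time")},open("w2.pkl","wb")); print(o["tool_pos"])
```

```text
[ 0.50055699 -0.06006268  0.32875047]
```

View pics/w2.png

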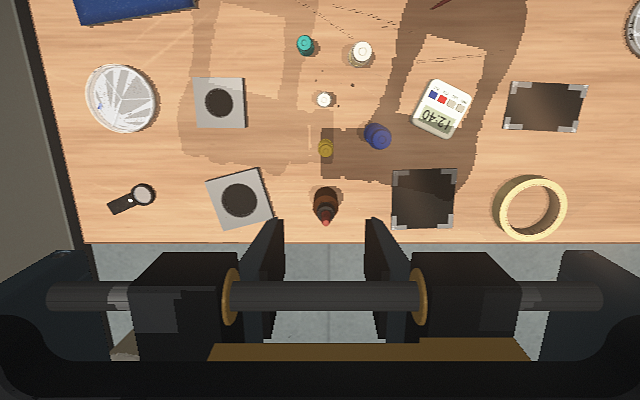

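Complete view: vial cap (323,100), vial well (219,103), bottle well (239,200), timer (442,109), timer plate (424,198), lens plate (545,105), lens (132,198). Measuring now.

```bash
cat > m.py <<'E'
from h import *
import pickle
def load(k):
    o=pickle.load(open(k+".pkl","rb")); return cv2.imread(f"pics/{k}.png"),cam("wrist",o)
def blob(mask,roi,fill=True):
    x,y,w,h=roi; m=np.zeros_like(mask); m[y:y+h,x:x+w]=mask[y:y+h,x:x+w]
    cs,_=cv2.findContours(m,cv2.RETR_EXTERNAL,cv2.CHAIN_APPROX_NONE); return max(cs,key=cv2.contourArea)[:,0,:].astype(float)
def world(c,cn,z): return np.array([plane(c,p,z)[:2] for p in cn])
def rect(P):
    (x,y),(w,h),a=cv2.minAreaRect((P*1000).astype(np.float32)); return [round(v,1) for v in(x,y,w,h,a)]
E
python3 - <<'E'
from m import *
im,c=load("w2")
hsv=cv2.cvtColor(im,cv2.COLOR_BGR2HSV); s=hsv[...,1];v=hsv[...,2]
print("wood",hsv[120,280],"shadow wood",hsv[60,420],"grey",hsv[85,200],"plate",hsv[105,530], hsv[190,420],"timer",hsv[88,425],"vial",hsv[100,323],"loupe",hsv[205,120],"well",hsv[103,219],hsv[200,239])
lo=((s<70)*255).astype(np.uint8); dk=((v<70)*255).astype(np.uint8)
for n,m,roi,z in [("vh",lo,(185,65,70,70),.012),("bh",lo,(195,155,85,85),.012),("timer",lo,(405,70,75,80),.015),("th",lo|dk,(380,155,85,80),.003),("lh",lo|dk,(490,70,105,75),.003),("vial",lo,(308,85,30,28),.048),("loupe",lo|dk,(95,170,72,55),.008),
 ("vwell",dk,(195,80,48,48),.002),("bwell",dk,(212,172,55,55),.002)]:
    P=world(c,blob(m,roi),z); print(n,len(P),rect(P), "circ",[round(float(t)*1000,1) for t in np.r_[cv2.minEnclosingCircle(P.astype(np.float32))[0],cv2.minEnclosingCircle(P.astype(np.float32))[1]]])
E
```

```text
wood [ 14 106 200] shadow wood [ 13 108 175] grey [ 17  25 183] plate [ 14  92 105] [14 85 63] timer [ 16  66 150] vial [ 23   9 254] loupe [13 53 68] well [13 72 64] [18 62 62]
vh 197 [429.1, -199.7, 68.3, 65.2, 90.0] circ [429.4, -200.0, 46.3]
bh 254 [581.8, -176.2, 112.5, 86.2, 15.1] circ [577.9, -178.9, 65.1]
timer 163 [437.9, 99.3, 64.6, 65.2, 65.7] circ [437.6, 99.4, 42.8]
th 241 [569.6, 91.0, 94.9, 94.8, 1.8] circ [570.4, 91.3, 65.8]
lh 204 [436.1, 267.8, 64.9, 63.9, 87.0] circ [436.1, 268.0, 44.9]
vial 42 [424.0, -57.8, 17.4, 16.7, 90.0] circ [424.0, -58.1, 9.4]
loupe 109 [568.6, -343.9, 30.9, 75.0, 25.5] circ [567.6, -344.5, 37.8]
vwell 93 [429.5, -204.0, 36.1, 35.6, 80.8] circ [429.4, -203.6, 18.6]
bwell 99 [571.2, -185.6, 50.1, 51.3, 66.8] circ [571.1, -186.1, 26.2]
```

Emit:
{"name": "drive_tool", "arguments": {
  "targets": [
    {"xyz":[0.19,0.004,0.25],"turn":[0,0,0],"hand":45},
    {"xyz":[0.19,0.004,0.25],"turn":[0,0,0],"hand":45},
    {"xyz":[0,0,0.24],"turn":[0,0,0],"hand":45},
    {"xyz":[0,0,0.24],"turn":[0,0,0],"hand":45},
    {"xyz":[0,0,0.2],"turn":[0,0,0],"hand":45},
    {"xyz":[0,0,0.15],"turn":[0,0,0],"hand":45},
    {"xyz":[0,0,0.1],"turn":[0,0,0],"hand":45},
    {"xyz":[0,0,0.034],"turn":[0,0,0],"hand":45},
    {"xyz":[0,0,0],"turn":[0,0,0],"hand":45},
    {"xyz":[0,0,0],"turn":[0,0,0],"hand":45}
  ]
}}

```text
time: 5.25
tool_pos: [0.4253, -0.0586, 0.0371]
tcp_rot: [[-1.0, 0.0, 0.001], [0.0, 1.0, -0.0], [-0.001, -0.0, -1.0]]
force: [-0.1, -0.3, 0.6]
grip_width: 0.0451
gripper_force: 0.0
```

Emit:
{"name": "drive_tool", "arguments": {
  "targets": [
    {"xyz":[0,0,0],"turn":[0,0,0],"hand":35},
    {"xyz":[0,0,0],"turn":[0,0,0],"hand":28},
    {"xyz":[0,0,0],"turn":[0,0,0],"hand":24},
    {"xyz":[0,0,0],"turn":[0,0,0],"hand":22},
    {"xyz":[0,0,0],"turn":[0,0,0],"hand":20},
    {"xyz":[0,0,0],"turn":[0,0,0],"hand":18},
    {"xyz":[0,0,0],"turn":[0,0,0],"hand":16},
    {"xyz":[0,0,0],"turn":[0,0,0],"hand":16},
    {"xyz":[0,0,0],"turn":[0,0,0],"hand":16},
    {"xyz":[0,0,0],"turn":[0,0,0],"hand":16}
  ],
  "grip_force": 15
}}

```text
time: 6.5
tool_pos: [0.4249, -0.0585, 0.0364]
tcp_rot: [[-1.0, 0.0, -0.0], [0.0, 1.0, -0.0], [0.0, -0.0, -1.0]]
force: [0.1, -1.0, 3.4]
grip_width: 0.0205
gripper_force: 15.0
```

Emit:
{"name": "drive_tool", "arguments": {
  "targets": [
    {"xyz":[0,0,-0.08],"turn":[0,0,0],"hand":16},
    {"xyz":[0,0,-0.12],"turn":[0,0,0],"hand":16},
    {"xyz":[0,0,-0.1],"turn":[0,0,0],"hand":16},
    {"xyz":[-0.004,-0.12,0],"turn":[0,0,0],"hand":16},
    {"xyz":[-0.007,-0.2,0],"turn":[0,0,0],"hand":16},
    {"xyz":[-0.007,-0.2,0],"turn":[0,0,0],"hand":16},
    {"xyz":[-0.004,-0.135,0],"turn":[0,0,0],"hand":16},
    {"xyz":[-0.004,-0.07,0],"turn":[0,0,0],"hand":16},
    {"xyz":[0,0,0.1],"turn":[0,0,0],"hand":16},
    {"xyz":[0,0,0],"turn":[0,0,0],"hand":16}
  ]
}}

```text
time: 7.75
tool_pos: [0.4292, -0.2026, 0.0756]
tcp_rot: [[-1.0, 0.0, -0.002], [0.0, 1.0, 0.002], [0.002, 0.002, -1.0]]
force: [-0.7, 0.7, -0.1]
grip_width: 0.0207
gripper_force: 15.0
```

Run:
```python
from h import *
a=robot.read_camera("side")[170:290,230:380]; b=robot.read_camera("wrist")[150:400,180:460]
cv2.imwrite("pics/v1.png",np.hstack([cv2.resize(a,(500,400),interpolation=cv2.INTER_CUBIC),cv2.resize(b,(300,400))]))
o=robot.get_obs();print(o["tool_pos"],o["grip_width"])
for X in [(.4294,-.2036,.012),(.4294,-.2036,.002)]: print(proj(cam("side"),X))
```

```text
[ 0.42990582 -0.20287273  0.07657634] 0.020624718621847754
[305.18489766 250.9039713 ]
[305.19908006 254.34828897]
```

View pics/v1.png

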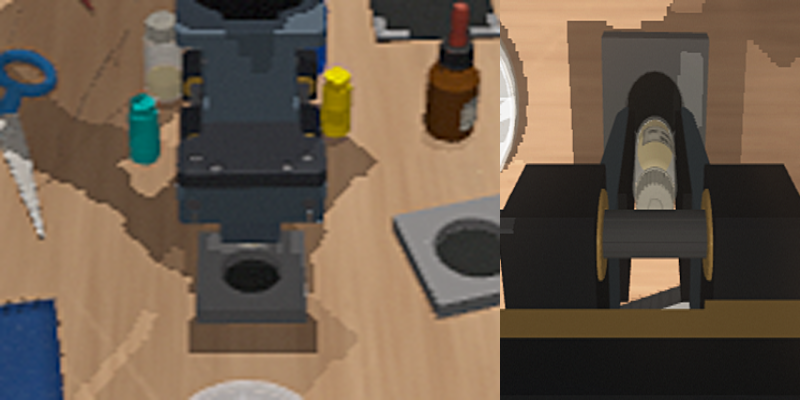

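The carried vial hangs upright over the well. The well centre is at side pixel (305,252), against a prediction of (305,251–254). Lowering.

Emit:
{"name": "drive_tool", "arguments": {
  "targets": [
    {"xyz":[0,-0.003,0.06],"turn":[0,0,0],"hand":16},
    {"xyz":[0,0,0.05],"turn":[0,0,0],"hand":16},
    {"xyz":[0,0,0.04],"turn":[0,0,0],"hand":16},
    {"xyz":[0,0,0.02],"turn":[0,0,0],"hand":16},
    {"xyz":[0,0,0.01],"turn":[0,0,0],"hand":16},
    {"xyz":[0,0,0.005],"turn":[0,0,0],"hand":16},
    {"xyz":[0,0,0.003],"turn":[0,0,0],"hand":16},
    {"xyz":[0,0,0],"turn":[0,0,0],"hand":16},
    {"xyz":[0,0,0],"turn":[0,0,0],"hand":16},
    {"xyz":[0,0,0],"turn":[0,0,0],"hand":16}
  ]
}}

```text
time: 9.1
tool_pos: [0.4301, -0.2041, 0.0389]
tcp_rot: [[-1.0, 0.0, 0.0], [0.0, 1.0, -0.0], [-0.0, -0.0, -1.0]]
force: [0.3, 0.0, -0.8]
grip_width: 0.0207
gripper_force: 15.0
```

Emit:
{"name": "drive_tool", "arguments": {
  "targets": [
    {"xyz":[0,0,0.003],"turn":[0,0,0],"hand":16},
    {"xyz":[0,0,0],"turn":[0,0,0],"hand":16},
    {"xyz":[0,0,0],"turn":[0,0,0],"hand":22},
    {"xyz":[0,0,0],"turn":[0,0,0],"hand":26},
    {"xyz":[0,0,0],"turn":[0,0,0],"hand":34},
    {"xyz":[0,0,0],"turn":[0,0,0],"hand":45},
    {"xyz":[0,0,-0.15],"turn":[0,0,0],"hand":50},
    {"xyz":[0,0,-0.25],"turn":[0,0,0],"hand":60},
    {"xyz":[0,0,-0.25],"turn":[0,0,0],"hand":60},
    {"xyz":[0,0,-0.15],"turn":[0,0,0],"hand":60}
  ]
}}

```text
time: 10.35
tool_pos: [0.4304, -0.2042, 0.2005]
tcp_rot: [[-1.0, 0.0, 0.002], [0.0, 1.0, -0.001], [-0.002, -0.001, -1.0]]
force: [-0.0, -0.8, -0.8]
grip_width: 0.06
gripper_force: 0.0
```

Emit:
{"name": "drive_tool", "arguments": {
  "targets": [
    {"xyz":[-0.18,0.1,-0.125],"turn":[0,0,0],"hand":60},
    {"xyz":[-0.18,0.1,-0.125],"turn":[0,0,0],"hand":60},
    {"xyz":[-0.18,0.1,-0.125],"turn":[0,0,0],"hand":60},
    {"xyz":[-0.18,0.1,-0.125],"turn":[0,0,0],"hand":60},
    {"xyz":[0,0,0],"turn":[0,0,0],"hand":60},
    {"xyz":[0,0,0],"turn":[0,0,0],"hand":60},
    {"xyz":[0,0,0],"turn":[0,0,0],"hand":60},
    {"xyz":[0,0,0],"turn":[0,0,0],"hand":60},
    {"xyz":[0,0,0],"turn":[0,0,0],"hand":60},
    {"xyz":[0,0,0],"turn":[0,0,0],"hand":60}
  ]
}}

```text
time: 11.6
tool_pos: [0.574, -0.1242, 0.2982]
tcp_rot: [[-1.0, 0.0, -0.0], [0.0, 1.0, -0.0], [0.0, -0.0, -1.0]]
force: [-0.6, -0.3, 0.5]
grip_width: 0.06
gripper_force: 0.0
```

Run:
```python
from m import *
o=robot.get_obs(); im=robot.read_camera("wrist"); cv2.imwrite("pics/w3.png",im); pickle.dump({k:np.array(o[k]) for k in("tool_pos","tcp_rot","time")},open("w3.pkl","wb")); print(o["tool_pos"])
```

```text
[ 0.57395747 -0.12422578  0.29819   ]
```

View pics/w3.png

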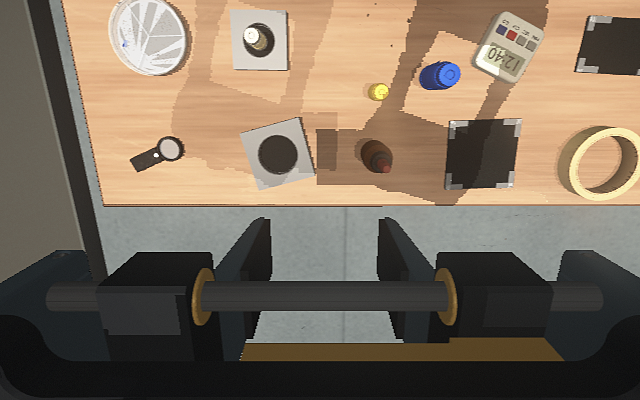

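The vial stands upright in its well at (257,38). The bottle's teat is at (380,160) and its well at (278,154). Measuring both across views.

Run:
```python
from m import *
A=np.zeros((3,3));B=np.zeros(3)
for k,roi,w in [("w1",(300,110,50,50),None),("w2",(300,180,50,60),(212,172,55,55)),("w3",(350,130,50,50),(253,130,52,50))]:
    im,c=load(k); hsv=cv2.cvtColor(im,cv2.COLOR_BGR2HSV); h,s,v=[hsv[...,i] for i in range(3)]
    red=((((h<6)|(h>172))&(s>110)&(v>60))*255).astype(np.uint8)
    b=blob(red,roi); u=b.mean(0); C,d=ray(c,u); M=np.eye(3)-np.outer(d,d);A+=M;B+=M@C
    print(k,len(b),u.round(1),[plane(c,u,z)[:2].round(4) for z in(.085,.095,.106)])
    if w:
        P=world(c,blob(((v<70)*255).astype(np.uint8),w),.002); print(" well",rect(P))
print("tri",np.linalg.solve(A,B).round(4))
im,c=load("w3");hsv=cv2.cvtColor(im,cv2.COLOR_BGR2HSV); P=world(c,blob(((hsv[...,1]<70)*255).astype(np.uint8),(470,0,80,90)),.015);print("timer",rect(P))
P=world(c,blob(((hsv[...,1]<80)|(hsv[...,2]<70)).astype(np.uint8)*255,(120,125,75,55)),.008);print("loupe",rect(P))
```

```text
w1 4 [325. 136.] [array([ 0.5648, -0.0567]), array([ 0.5636, -0.0568]), array([ 0.5622, -0.0568])]
w2 22 [324.6 221.2] [array([ 0.5723, -0.0571]), array([ 0.5683, -0.0571]), array([ 0.5639, -0.0572])]
 well [571.2, -185.6, 50.1, 51.3, 66.8]
w3 6 [385.5 172. ] [array([ 0.5747, -0.0534]), array([ 0.5723, -0.0554]), array([ 0.5698, -0.0575])]
 well [569.5, -184.8, 50.0, 51.8, 88.6]
tri [ 0.5651 -0.0573  0.107 ]
timer [438.9, 97.9, 65.4, 68.5, 65.4]
loupe [570.8, -343.8, 32.3, 74.2, 30.8]
```

Emit:
{"name": "drive_tool", "arguments": {
  "targets": [
    {"xyz":[0.017,0.167,0],"turn":[0,0,0],"hand":66},
    {"xyz":[0.018,0.167,0],"turn":[0,0,0],"hand":66},
    {"xyz":[0,0,0.2],"turn":[0,0,0],"hand":66},
    {"xyz":[0,0,0.25],"turn":[0,0,0],"hand":66},
    {"xyz":[0,0,0.25],"turn":[0,0,0],"hand":66},
    {"xyz":[0,0,0.2],"turn":[0,0,0],"hand":66},
    {"xyz":[0,0,0.15],"turn":[0,0,0],"hand":66},
    {"xyz":[0,0,0.1],"turn":[0,0,0],"hand":66},
    {"xyz":[0,0,0.05],"turn":[0,0,0],"hand":66},
    {"xyz":[0,0,0],"turn":[0,0,0],"hand":66}
  ]
}}

```text
time: 12.9
tool_pos: [0.567, -0.0573, 0.058]
tcp_rot: [[-1.0, 0.0, -0.001], [0.0, 1.0, 0.0], [0.001, 0.0, -1.0]]
force: [-0.4, 0.5, 0.1]
grip_width: 0.0661
gripper_force: 0.0
```

Emit:
{"name": "drive_tool", "arguments": {
  "targets": [
    {"xyz":[0,0,0],"turn":[0,0,0],"hand":55},
    {"xyz":[0,0,0],"turn":[0,0,0],"hand":48},
    {"xyz":[0,0,0],"turn":[0,0,0],"hand":43},
    {"xyz":[0,0,0],"turn":[0,0,0],"hand":40},
    {"xyz":[0,0,0],"turn":[0,0,0],"hand":38},
    {"xyz":[0,0,0],"turn":[0,0,0],"hand":36},
    {"xyz":[0,0,0],"turn":[0,0,0],"hand":34},
    {"xyz":[0,0,0],"turn":[0,0,0],"hand":30},
    {"xyz":[0,0,0],"turn":[0,0,0],"hand":30},
    {"xyz":[0,0,0],"turn":[0,0,0],"hand":30}
  ],
  "grip_force": 20
}}

```text
time: 14.15
tool_pos: [0.5671, -0.0573, 0.0582]
tcp_rot: [[-1.0, 0.0, 0.0], [0.0, 1.0, -0.0], [-0.0, -0.0, -1.0]]
force: [-0.4, -0.5, 1.0]
grip_width: 0.0347
gripper_force: 20.0
```

Emit:
{"name": "drive_tool", "arguments": {
  "targets": [
    {"xyz":[0,0,-0.06],"turn":[0,0,0],"hand":30},
    {"xyz":[0,0,-0.1],"turn":[0,0,0],"hand":30},
    {"xyz":[0,0,-0.04],"turn":[0,0,0],"hand":30},
    {"xyz":[0,-0.1,0],"turn":[0,0,0],"hand":30},
    {"xyz":[-0.005,-0.17,0],"turn":[0,0,0],"hand":30},
    {"xyz":[-0.005,-0.17,0],"turn":[0,0,0],"hand":30},
    {"xyz":[-0.005,-0.13,0],"turn":[0,0,0],"hand":30},
    {"xyz":[0,-0.068,0],"turn":[0,0,0],"hand":30},
    {"xyz":[0,0,0],"turn":[0,0,0],"hand":30},
    {"xyz":[0,0,0],"turn":[0,0,0],"hand":30}
  ]
}}

```text
time: 15.4
tool_pos: [0.5698, -0.1842, 0.098]
tcp_rot: [[-1.0, -0.0, -0.001], [-0.0, 1.0, 0.0], [0.001, 0.0, -1.0]]
force: [-0.1, -0.4, -0.1]
grip_width: 0.0344
gripper_force: 20.0
```

Run:
```python
from h import *
a=robot.read_camera("side")[150:290,270:445]; b=robot.read_camera("wrist")[100:300,180:460]
cv2.imwrite("pics/v2.png",np.hstack([cv2.resize(a,(400,320),interpolation=cv2.INTER_CUBIC),cv2.resize(b,(400,320))]))
o=robot.get_obs();print(o["tool_pos"],o["grip_width"])
```

```text
[ 0.56998968 -0.18398718  0.09816696] 0.0346443718209218
```

View pics/v2.png

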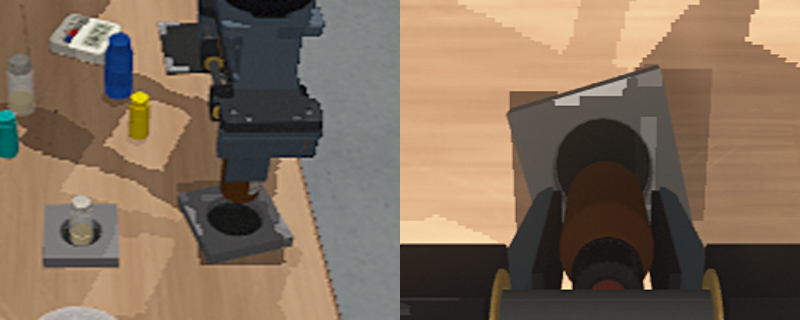

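The bottle is held upright over its well, at left crop (235,185) above the well at (232,218). The vial stands in its own well. Lowering.

Emit:
{"name": "drive_tool", "arguments": {
  "targets": [
    {"xyz":[0,-0.005,0.06],"turn":[0,0,0],"hand":30},
    {"xyz":[0,0,0.05],"turn":[0,0,0],"hand":30},
    {"xyz":[0,0,0.04],"turn":[0,0,0],"hand":30},
    {"xyz":[0,0,0.02],"turn":[0,0,0],"hand":30},
    {"xyz":[0,0,0.01],"turn":[0,0,0],"hand":30},
    {"xyz":[0,0,0.005],"turn":[0,0,0],"hand":30},
    {"xyz":[0,0,0],"turn":[0,0,0],"hand":30},
    {"xyz":[0,0,0],"turn":[0,0,0],"hand":30},
    {"xyz":[0,0,0],"turn":[0,0,0],"hand":30},
    {"xyz":[0,0,0.003],"turn":[0,0,0],"hand":30}
  ]
}}

```text
time: 16.75
tool_pos: [0.5701, -0.1859, 0.0607]
tcp_rot: [[-1.0, 0.0, 0.0], [0.0, 1.0, -0.0], [-0.0, -0.0, -1.0]]
force: [-0.3, -0.2, -0.2]
grip_width: 0.0347
gripper_force: 20.0
```

Emit:
{"name": "drive_tool", "arguments": {
  "targets": [
    {"xyz":[0,0,0.003],"turn":[0,0,0],"hand":30},
    {"xyz":[0,0,0],"turn":[0,0,0],"hand":36},
    {"xyz":[0,0,0],"turn":[0,0,0],"hand":40},
    {"xyz":[0,0,0],"turn":[0,0,0],"hand":48},
    {"xyz":[0,0,0],"turn":[0,0,0],"hand":58},
    {"xyz":[0,0,0],"turn":[0,0,0],"hand":66},
    {"xyz":[0,0,-0.12],"turn":[0,0,0],"hand":66},
    {"xyz":[0,0,-0.25],"turn":[0,0,0],"hand":75},
    {"xyz":[0,0,-0.25],"turn":[0,0,0],"hand":85},
    {"xyz":[0,0,-0.25],"turn":[0,0,0],"hand":90}
  ]
}}

```text
time: 18.0
tool_pos: [0.5699, -0.1858, 0.2357]
tcp_rot: [[-1.0, 0.0, 0.0], [0.0, 1.0, -0.0], [-0.0, -0.0, -1.0]]
force: [0.0, -0.1, -0.4]
grip_width: 0.0893
gripper_force: 0.0
```

Emit:
{"name": "drive_tool", "arguments": {
  "targets": [
    {"xyz":[0.042,0.236,0],"turn":[0,0,0],"hand":90},
    {"xyz":[0.042,0.236,0],"turn":[0,0,0],"hand":90},
    {"xyz":[0.042,0.236,0],"turn":[0,0,0],"hand":90},
    {"xyz":[0.042,0.236,0],"turn":[0,0,0],"hand":90},
    {"xyz":[0.042,0.236,0],"turn":[0,0,0],"hand":90},
    {"xyz":[0.042,0.236,0],"turn":[0,0,0],"hand":90},
    {"xyz":[0,0,0],"turn":[0,0,0],"hand":90},
    {"xyz":[0,0,0],"turn":[0,0,0],"hand":90},
    {"xyz":[0,0,0],"turn":[0,0,0],"hand":90},
    {"xyz":[0,0,0],"turn":[0,0,0],"hand":90}
  ]
}}

```text
time: 19.25
tool_pos: [0.5199, 0.0965, 0.234]
tcp_rot: [[-1.0, 0.001, -0.0], [0.001, 1.0, -0.0], [0.0, -0.0, -1.0]]
force: [-0.3, 0.3, -0.3]
grip_width: 0.09
gripper_force: 0.0
```

Run:
```python
from m import *
o=robot.get_obs(); im=robot.read_camera("wrist"); cv2.imwrite("pics/w4.png",im); pickle.dump({k:np.array(o[k]) for k in("tool_pos","tcp_rot","time")},open("w4.pkl","wb")); print(o["tool_pos"],o["qpos"])
print(proj(cam("wrist"),(.438,.098,.015)),proj(cam("wrist"),(.57,.091,.003)),proj(cam("wrist"),(.436,.26,.003)))
```

```text
[0.51988954 0.09651077 0.23396838] [ 7.06237825e-02  3.64255833e-01  1.58827089e+00 -5.21782502e-05
  1.18912420e+00 -1.49868649e+00]
[323.20443426  94.79701147] [317.62942169 208.54399766] [471.29702677  92.68805988]
```

View pics/w4.png

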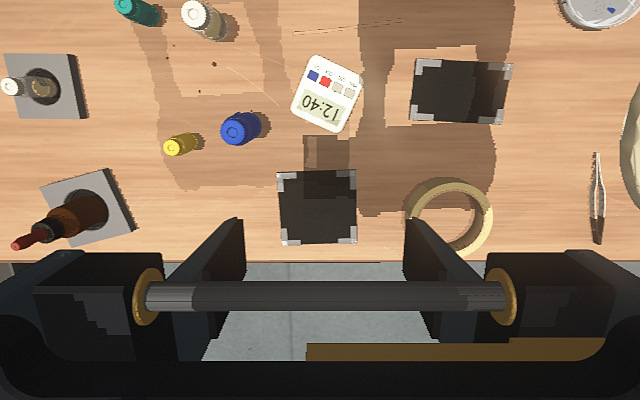

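The vial (45,85) and bottle (75,215) are both standing in their wells. The timer is at (327,94), its plate at (317,208) and the lens plate at (461,91). Measuring.

Run:
```python
from m import *
im,c=load("w4");hsv=cv2.cvtColor(im,cv2.COLOR_BGR2HSV);s,v=hsv[...,1],hsv[...,2]
u=lambda m:(m*255).astype(np.uint8)
print("timer px",hsv[70,320],hsv[112,350],"wood",hsv[120,380],hsv[100,375],"plate",hsv[90,440],hsv[90,495],hsv[200,300])
for n,m,roi,z in [("timer",u(s<75),(280,45,92,95),.015),("th",u((s<65)|(v<80)),(265,160,98,92),.003),("lh",u((s<65)|(v<70)),(402,48,120,85),.003),("lh2",u((s<65)|(v<110)),(402,48,120,85),.003),("blue",u((hsv[...,0]>100)&(s>120)),(210,100,60,50),.03),("tape?",u((s<60)),(0,0,1,1),.02)][:5]:
    P=world(c,blob(m,roi),z);print(n,rect(P),P.min(0).round(3),P.max(0).round(3))
# corner ledges
for roi in [(402,48,120,85),(265,160,98,92)]:
    x,y,w,h=roi; n,_,st,ce=cv2.connectedComponentsWithStats(u((s<65)&(v>100))[y:y+h,x:x+w])
    for i in range(1,n):
        if st[i][4]>15: print(st[i][4],plane(c,ce[i]+[x,y],.005)[:2].round(4))
```

```text
timer px [ 30   4 254] [ 21  46 210] wood [ 15  96 156] [ 16  91 162] plate [16 59 56] [14 78 75] [15 59 61]
timer [438.1, 101.1, 61.8, 65.4, 65.6] [0.399 0.062] [0.477 0.14 ]
th [569.8, 90.5, 95.1, 94.2, 1.9] [0.521 0.042] [0.618 0.139]
lh [435.0, 246.9, 105.2, 64.2, 87.2] [0.401 0.193] [0.469 0.301]
lh2 [435.2, 246.7, 105.7, 64.5, 87.0] [0.401 0.193] [0.469 0.301]
blue [473.4, 2.2, 32.5, 26.1, 13.5] [ 0.455 -0.011] [0.488 0.016]
259 [0.4071 0.2069]
241 [0.4115 0.289 ]
226 [0.4588 0.2043]
204 [0.4626 0.287 ]
100 [0.532  0.1325]
215 [0.5329 0.0514]
195 [0.6062 0.1301]
186 [0.6088 0.0535]
```

Run:
```python
from m import *
for k,roi in [("w4",(280,45,92,95)),("w2",(405,70,75,80))]:
    im,c=load(k);hsv=cv2.cvtColor(im,cv2.COLOR_BGR2HSV)
    P=world(c,blob((hsv[...,1]<75).astype(np.uint8)*255,roi),.015)
    for a in (65.6,155.6):
        q=P@[np.cos(np.radians(a)),np.sin(np.radians(a))]; print(k,a,np.ptp(q)*1000)
```

```text
w4 65.6 61.77393465453862
w4 155.6 65.35993249119254
w2 65.6 64.74026245259273
w2 155.6 65.79944885372896
```

Emit:
{"name": "drive_tool", "arguments": {
  "targets": [
    {"xyz":[0.205,0.011,0],"turn":[0,0,0],"hand":86},
    {"xyz":[0.205,0.011,0],"turn":[0,0,0],"hand":86},
    {"xyz":[0,0,0.2],"turn":[0,0,0.0904],"hand":86},
    {"xyz":[0,0,0.2],"turn":[0,0,0.0904],"hand":86},
    {"xyz":[0,0,0.2],"turn":[0,0,0.0904],"hand":86},
    {"xyz":[0,0,0.2],"turn":[0,0,0],"hand":86},
    {"xyz":[0,0,0.12],"turn":[0,0,0],"hand":86},
    {"xyz":[0,0,0.06],"turn":[0,0,0],"hand":86},
    {"xyz":[0,0,0.03],"turn":[0,0,0],"hand":86},
    {"xyz":[0,0,0],"turn":[0,0,0],"hand":86}
  ]
}}

```text
time: 20.55
tool_pos: [0.438, 0.1017, 0.0323]
tcp_rot: [[-0.911, 0.413, 0.0], [0.413, 0.911, 0.0], [-0.0, 0.0, -1.0]]
force: [-0.1, 1.2, -0.0]
grip_width: 0.0861
gripper_force: 0.0
```

Emit:
{"name": "drive_tool", "arguments": {
  "targets": [
    {"xyz":[0,0,0.02],"turn":[0,0,0],"hand":80},
    {"xyz":[0,0,0],"turn":[0,0,0],"hand":74},
    {"xyz":[0,0,0],"turn":[0,0,0],"hand":70},
    {"xyz":[0,0,0],"turn":[0,0,0],"hand":67},
    {"xyz":[0,0,0],"turn":[0,0,0],"hand":64},
    {"xyz":[0,0,0],"turn":[0,0,0],"hand":62},
    {"xyz":[0,0,0],"turn":[0,0,0],"hand":60},
    {"xyz":[0,0,0],"turn":[0,0,0],"hand":57},
    {"xyz":[0,0,0],"turn":[0,0,0],"hand":57},
    {"xyz":[0,0,0],"turn":[0,0,0],"hand":57}
  ],
  "grip_force": 20
}}

```text
time: 21.8
tool_pos: [0.4377, 0.1017, 0.028]
tcp_rot: [[-0.911, 0.413, -0.0], [0.413, 0.911, -0.0], [0.0, -0.0, -1.0]]
force: [-1.0, -0.9, 3.2]
grip_width: 0.0617
gripper_force: 20.0
```

Emit:
{"name": "drive_tool", "arguments": {
  "targets": [
    {"xyz":[0,0,-0.08],"turn":[0,0,0],"hand":57},
    {"xyz":[0,0,-0.12],"turn":[0,0,0],"hand":57},
    {"xyz":[0,0,0],"turn":[0,0,-0.0974],"hand":57},
    {"xyz":[0,0,0],"turn":[0,0,-0.0974],"hand":57},
    {"xyz":[0,0,0],"turn":[0,0,-0.0974],"hand":57},
    {"xyz":[-0.164,-0.019,0],"turn":[0,0,0],"hand":57},
    {"xyz":[-0.164,-0.019,0],"turn":[0,0,0],"hand":57},
    {"xyz":[-0.164,-0.02,0],"turn":[0,0,0],"hand":57},
    {"xyz":[-0.164,-0.02,0],"turn":[0,0,0],"hand":57},
    {"xyz":[0,0,0],"turn":[0,0,0],"hand":57}
  ]
}}

```text
time: 23.05
tool_pos: [0.5716, 0.0902, 0.0679]
tcp_rot: [[-0.999, -0.032, 0.002], [-0.032, 0.999, 0.0], [-0.002, 0.0, -1.0]]
force: [-0.3, 0.4, -0.1]
grip_width: 0.0618
gripper_force: 20.0
```

Run:
```python
from m import *
o=robot.get_obs(); im=robot.read_camera("wrist");a=robot.read_camera("side")[110:230,270:420]
print(o["tool_pos"],np.degrees(np.arctan2(o["tcp_rot"][1][1],o["tcp_rot"][0][1])))
cv2.imwrite("pics/v3.png",np.hstack([cv2.resize(a,(400,320),interpolation=cv2.INTER_CUBIC),cv2.resize(im[100:300,180:460],(400,320))]))
```

```text
[0.57156362 0.09020787 0.06788619] 91.84805647824602
```

View pics/v3.png

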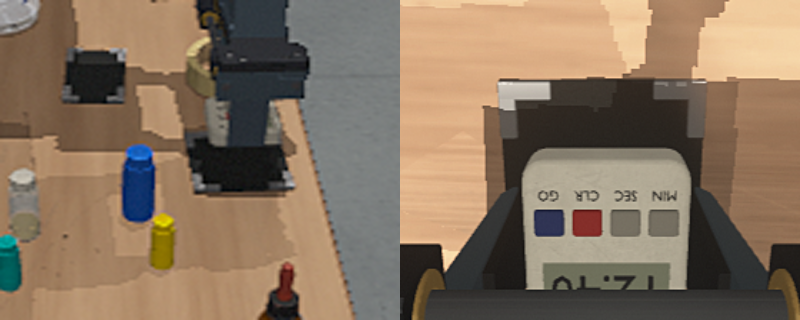

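Run:
```python
from h import *
o=robot.get_obs();c=cam("wrist")
print(o["tool_pos"],plane(c,(323,194),.055),plane(c,(323,193),.055))
```

```text
[0.56869537 0.09044791 0.06765191] [0.53399205 0.09064261 0.055     ] [0.53346737 0.09062584 0.055     ]
```

Emit:
{"name": "drive_tool", "arguments": {
  "targets": [
    {"xyz":[0,0,0.06],"turn":[0,0,0],"hand":57},
    {"xyz":[0,0,0.05],"turn":[0,0,0],"hand":57},
    {"xyz":[0,0,0.04],"turn":[0,0,0],"hand":57},
    {"xyz":[0,0,0.02],"turn":[0,0,0],"hand":57},
    {"xyz":[0,0,0.01],"turn":[0,0,0],"hand":57},
    {"xyz":[0,0,0.004],"turn":[0,0,0],"hand":57},
    {"xyz":[0,0,0.003],"turn":[0,0,0],"hand":57},
    {"xyz":[0,0,0],"turn":[0,0,0],"hand":57},
    {"xyz":[0,0,0],"turn":[0,0,0],"hand":57},
    {"xyz":[0,0,0],"turn":[0,0,0],"hand":57}
  ]
}}

```text
time: 24.4
tool_pos: [0.5694, 0.0905, 0.0307]
tcp_rot: [[-0.999, -0.033, 0.0], [-0.033, 0.999, 0.0], [-0.0, 0.0, -1.0]]
force: [0.0, -0.2, -0.6]
grip_width: 0.0621
gripper_force: 20.0
```

Lower 0.6 mm more, release and rise.

Emit:
{"name": "drive_tool", "arguments": {
  "targets": [
    {"xyz":[0,0,0.003],"turn":[0,0,0],"hand":57},
    {"xyz":[0,0,0],"turn":[0,0,0],"hand":57},
    {"xyz":[0,0,0],"turn":[0,0,0],"hand":64},
    {"xyz":[0,0,0],"turn":[0,0,0],"hand":68},
    {"xyz":[0,0,0],"turn":[0,0,0],"hand":75},
    {"xyz":[0,0,0],"turn":[0,0,0],"hand":82},
    {"xyz":[0,0,-0.1],"turn":[0,0,0],"hand":82},
    {"xyz":[0,0,-0.25],"turn":[0,0,0],"hand":75},
    {"xyz":[0,0,-0.25],"turn":[0,0,0],"hand":65},
    {"xyz":[0,0,-0.25],"turn":[0,0,0],"hand":60}
  ]
}}

```text
time: 25.65
tool_pos: [0.5691, 0.0904, 0.2016]
tcp_rot: [[-0.999, -0.033, -0.0], [-0.033, 0.999, -0.0], [0.0, -0.0, -1.0]]
force: [0.2, -0.6, 0.1]
grip_width: 0.0608
gripper_force: 0.0
```

Emit:
{"name": "drive_tool", "arguments": {
  "targets": [
    {"xyz":[-0.036,-0.242,-0.022],"turn":[0,0,0],"hand":60},
    {"xyz":[-0.036,-0.242,-0.022],"turn":[0,0,0],"hand":60},
    {"xyz":[-0.036,-0.242,-0.022],"turn":[0,0,0],"hand":60},
    {"xyz":[-0.036,-0.242,-0.022],"turn":[0,0,0],"hand":60},
    {"xyz":[-0.036,-0.242,-0.022],"turn":[0,0,0],"hand":60},
    {"xyz":[-0.036,-0.242,-0.022],"turn":[0,0,0],"hand":55},
    {"xyz":[-0.036,-0.242,-0.022],"turn":[0,0,0],"hand":50},
    {"xyz":[-0.036,-0.242,-0.022],"turn":[0,0,0],"hand":45},
    {"xyz":[-0.036,-0.242,-0.022],"turn":[0,0,0],"hand":45},
    {"xyz":[0,0,0],"turn":[0,0,0],"hand":45}
  ]
}}

```text
time: 26.9
tool_pos: [0.6483, -0.3463, 0.2392]
tcp_rot: [[-1.0, -0.03, 0.0], [-0.03, 1.0, -0.001], [-0.0, -0.001, -1.0]]
force: [-0.0, 1.0, 0.1]
grip_width: 0.0449
gripper_force: 0.0
```

Emit:
{"name": "drive_tool", "arguments": {
  "targets": [
    {"xyz":[0,0,0],"turn":[0,0,0],"hand":45},
    {"xyz":[0,0,0],"turn":[0,0,0],"hand":45},
    {"xyz":[0,0,0],"turn":[0,0,0],"hand":45},
    {"xyz":[0,0,0],"turn":[0,0,0],"hand":45},
    {"xyz":[0,0,0],"turn":[0,0,0],"hand":45},
    {"xyz":[0,0,0],"turn":[0,0,0],"hand":45},
    {"xyz":[0,0,0],"turn":[0,0,0],"hand":45},
    {"xyz":[0,0,0],"turn":[0,0,0],"hand":45},
    {"xyz":[0,0,0],"turn":[0,0,0],"hand":45},
    {"xyz":[0,0,0],"turn":[0,0,0],"hand":45}
  ]
}}

```text
time: 28.15
tool_pos: [0.6484, -0.3428, 0.2396]
tcp_rot: [[-0.999, -0.033, 0.0], [-0.033, 0.999, -0.0], [-0.0, -0.0, -1.0]]
force: [0.9, 0.3, -0.2]
grip_width: 0.0447
gripper_force: 0.0
```

Run:
```python
from m import *
o=robot.get_obs(); im=robot.read_camera("wrist"); cv2.imwrite("pics/w5.png",im); pickle.dump({k:np.array(o[k]) for k in("tool_pos","tcp_rot","time")},open("w5.pkl","wb")); print(o["tool_pos"],o["qpos"])
im,c=load("w5");hsv=cv2.cvtColor(im,cv2.COLOR_BGR2HSV);s,v=hsv[...,1],hsv[...,2]
u,w=proj(c,(.57,-.344,.008)).astype(int); print(u,w)
m=((s<80)|(v<80)).astype(np.uint8)*255; P=world(c,blob(m,(max(u-60,0),max(w-60,0),120,120)),.008);print(rect(P))
m=(v<90).astype(np.uint8)*255; P=world(c,blob(m,(max(u-60,0),max(w-60,0),120,120)),.008);print(rect(P))
cv2.imwrite("pics/w5c.png",cv2.resize(np.hstack([im[w-65:w+65,u-65:u+65],cv2.cvtColor(m[w-65:w+65,u-65:u+65],cv2.COLOR_GRAY2BGR)]),(800,400)))
```

```text
[ 0.64842617 -0.34280107  0.23959583] [-5.67659959e-01  6.54637505e-01  1.03533021e+00 -1.07878930e-05
  1.45160261e+00 -2.17126344e+00]
323 97
[567.3, -344.5, 38.9, 78.3, 8.9]
[570.4, -346.3, 31.7, 71.4, 27.2]
```

View pics/w5c.png

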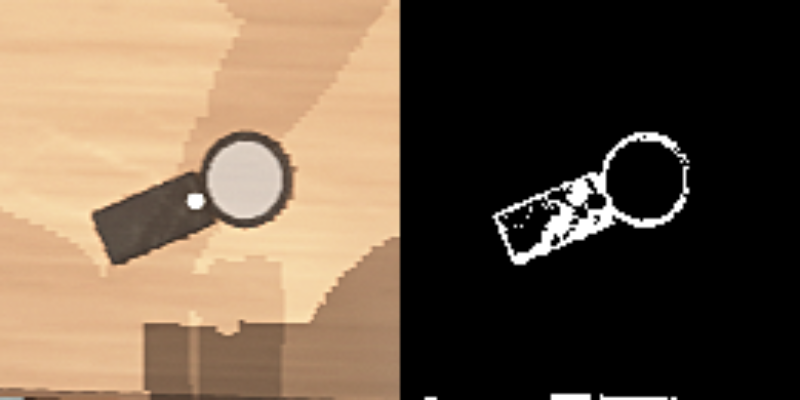

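The lens lies with its round end at crop (245,178) and its handle end at (105,239). The axis is about 115° in the world frame, with mid-length near (0.570, −0.345). I'll grip 8 mm to the handle side so the pads bear on the flat sides.

Emit:
{"name": "drive_tool", "arguments": {
  "targets": [
    {"xyz":[0.188,-0.017,0],"turn":[0,0,0],"hand":45},
    {"xyz":[0.188,-0.017,0],"turn":[0,0,0],"hand":45},
    {"xyz":[0,0,0.13],"turn":[0,0,0.1054],"hand":45},
    {"xyz":[0,0,0.13],"turn":[0,0,0.1054],"hand":45},
    {"xyz":[0,0,0.13],"turn":[0,0,0.1054],"hand":45},
    {"xyz":[0,0,0.13],"turn":[0,0,0.1054],"hand":45},
    {"xyz":[0,0,0.13],"turn":[0,0,0.1054],"hand":45},
    {"xyz":[0,0,0.13],"turn":[0,0,0.1054],"hand":45},
    {"xyz":[0,0,0.13],"turn":[0,0,0.1054],"hand":45},
    {"xyz":[0,0,0.08],"turn":[0,0,0],"hand":45}
  ]
}}

```text
time: 29.45
tool_pos: [0.5732, -0.3519, 0.0404]
tcp_rot: [[-0.431, 0.902, -0.001], [0.902, 0.431, 0.001], [0.001, -0.0, -1.0]]
force: [-0.4, -0.7, 0.8]
grip_width: 0.0451
gripper_force: 0.0
```

Emit:
{"name": "drive_tool", "arguments": {
  "targets": [
    {"xyz":[0,0,0.03],"turn":[0,0,0],"hand":45},
    {"xyz":[0,0,0.015],"turn":[0,0,0],"hand":45},
    {"xyz":[0,0,0],"turn":[0,0,0],"hand":45},
    {"xyz":[0,0,0],"turn":[0,0,0],"hand":45},
    {"xyz":[0,0,0],"turn":[0,0,0],"hand":45},
    {"xyz":[0,0,0],"turn":[0,0,0],"hand":45},
    {"xyz":[0,0,0],"turn":[0,0,0],"hand":45},
    {"xyz":[0,0,0],"turn":[0,0,0],"hand":45},
    {"xyz":[0,0,0],"turn":[0,0,0],"hand":45},
    {"xyz":[0,0,0],"turn":[0,0,0],"hand":45}
  ]
}}

```text
time: 30.7
tool_pos: [0.5734, -0.3521, 0.0326]
tcp_rot: [[-0.43, 0.903, -0.0], [0.903, 0.43, 0.0], [0.0, -0.0, -1.0]]
force: [-0.6, 0.3, -0.7]
grip_width: 0.0449
gripper_force: 0.0
```

Down 5 mm more, then close.

Emit:
{"name": "drive_tool", "arguments": {
  "targets": [
    {"xyz":[0,0,0.015],"turn":[0,0,0],"hand":45},
    {"xyz":[0,0,0.01],"turn":[0,0,0],"hand":40},
    {"xyz":[0,0,0],"turn":[0,0,0],"hand":36},
    {"xyz":[0,0,0],"turn":[0,0,0],"hand":32},
    {"xyz":[0,0,0],"turn":[0,0,0],"hand":29},
    {"xyz":[0,0,0],"turn":[0,0,0],"hand":26},
    {"xyz":[0,0,0],"turn":[0,0,0],"hand":23},
    {"xyz":[0,0,0],"turn":[0,0,0],"hand":20},
    {"xyz":[0,0,0],"turn":[0,0,0],"hand":20},
    {"xyz":[0,0,0],"turn":[0,0,0],"hand":20}
  ],
  "grip_force": 20
}}

```text
time: 31.95
tool_pos: [0.5735, -0.3521, 0.0276]
tcp_rot: [[-0.43, 0.903, 0.0], [0.903, 0.43, -0.0], [-0.0, -0.0, -1.0]]
force: [-0.4, -0.2, 1.5]
grip_width: 0.0245
gripper_force: 20.0
```

Emit:
{"name": "drive_tool", "arguments": {
  "targets": [
    {"xyz":[0,0,-0.1],"turn":[0,0,0],"hand":20},
    {"xyz":[0,0,-0.2],"turn":[0,0,0.1056],"hand":20},
    {"xyz":[0,0,-0.25],"turn":[0,0,0.1056],"hand":20},
    {"xyz":[0,0,-0.25],"turn":[0,0,0.1056],"hand":20},
    {"xyz":[0.18,-0.05,0],"turn":[0,0,0],"hand":20},
    {"xyz":[0.24,-0.07,0],"turn":[0,0,0],"hand":20},
    {"xyz":[0.24,-0.07,0],"turn":[0,0,0],"hand":20},
    {"xyz":[0.24,-0.07,0],"turn":[0,0,0],"hand":20},
    {"xyz":[0.24,-0.07,0],"turn":[0,0,0],"hand":20},
    {"xyz":[0.24,-0.07,0],"turn":[0,0,0],"hand":20}
  ]
}}

```text
time: 33.2
tool_pos: [0.5079, -0.0708, 0.1889]
tcp_rot: [[0.053, 0.999, 0.002], [0.999, -0.053, -0.0], [-0.0, 0.002, -1.0]]
force: [0.6, 0.6, -0.4]
grip_width: 0.0247
gripper_force: 20.0
```

Emit:
{"name": "drive_tool", "arguments": {
  "targets": [
    {"xyz":[0.24,-0.07,0],"turn":[0,0,0],"hand":20},
    {"xyz":[0.24,-0.07,0],"turn":[0,0,0],"hand":20},
    {"xyz":[0.24,-0.07,0],"turn":[0,0,0],"hand":20},
    {"xyz":[0.24,-0.07,0],"turn":[0,0,0],"hand":20},
    {"xyz":[0.24,-0.07,0],"turn":[0,0,0],"hand":20},
    {"xyz":[0.2,-0.06,0],"turn":[0,0,0],"hand":20},
    {"xyz":[0.12,-0.04,0],"turn":[0,0,0],"hand":20},
    {"xyz":[0,0,0],"turn":[0,0,0],"hand":20},
    {"xyz":[0,0,0],"turn":[0,0,0],"hand":20},
    {"xyz":[0,0,0],"turn":[0,0,0],"hand":20}
  ]
}}

```text
time: 34.45
tool_pos: [0.4347, 0.2354, 0.1879]
tcp_rot: [[0.054, 0.999, 0.0], [0.999, -0.054, -0.0], [0.0, 0.0, -1.0]]
force: [0.1, -1.0, -0.5]
grip_width: 0.0248
gripper_force: 20.0
```

Run:
```python
from m import *
o=robot.get_obs(); im=robot.read_camera("wrist")
print(o["tool_pos"],np.degrees(np.arctan2(o["tcp_rot"][1][0],o["tcp_rot"][0][0])),rel((.4346,.2388,.0296),o)/.2)
cv2.imwrite("pics/v4.png",im[60:340,:])
```

```text
[0.43472072 0.23536323 0.18792927] 86.9075690562672 [ 0.01712245 -0.00178953  0.7916459 ]
```

View pics/v4.png

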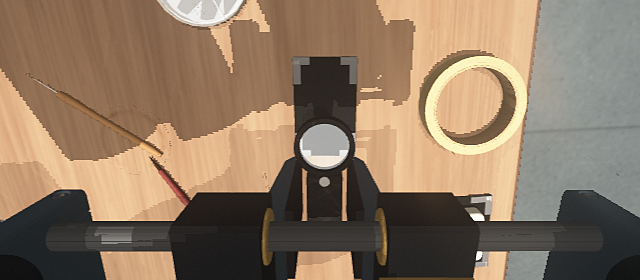

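The lens sits square between the fingers, with its rim top at full-image (325,175). The lens plate is ahead at (325,85 in the crop). Checking the lens offset in the hand.

Run:
```python
from h import *
o=robot.get_obs();c=cam("wrist")
for uv in [(325,175),(325,203)]: print(rel(plane(c,uv,o["tool_pos"][2]-.0186),o)*1000)
```

```text
[44.4014868  -0.12825492 18.60056317]
[29.27979813 -0.11257838 18.6003656 ]
```

Emit:
{"name": "drive_tool", "arguments": {
  "targets": [
    {"xyz":[0.017,0,0.1],"turn":[0,0,0],"hand":20},
    {"xyz":[0,0,0.2],"turn":[0,0,0],"hand":20},
    {"xyz":[0,0,0.2],"turn":[0,0,0],"hand":20},
    {"xyz":[0,0,0.1],"turn":[0,0,0],"hand":20},
    {"xyz":[0,0,0.05],"turn":[0,0,0],"hand":20},
    {"xyz":[0,0,0],"turn":[0,0,0],"hand":20},
    {"xyz":[0,0,0],"turn":[0,0,0],"hand":20},
    {"xyz":[0,0,0],"turn":[0,0,0],"hand":20},
    {"xyz":[0,0,0],"turn":[0,0,0],"hand":20},
    {"xyz":[0,0,0],"turn":[0,0,0],"hand":20}
  ]
}}

```text
time: 35.75
tool_pos: [0.4347, 0.2396, 0.0578]
tcp_rot: [[0.053, 0.999, 0.0], [0.999, -0.053, 0.0], [0.0, 0.0, -1.0]]
force: [0.0, -0.0, -0.7]
grip_width: 0.0248
gripper_force: 20.0
```

Emit:
{"name": "drive_tool", "arguments": {
  "targets": [
    {"xyz":[-0.005,0,0.06],"turn":[0,0,0],"hand":20},
    {"xyz":[0,0,0.04],"turn":[0,0,0],"hand":20},
    {"xyz":[0,0,0.02],"turn":[0,0,0],"hand":20},
    {"xyz":[0,0,0.01],"turn":[0,0,0],"hand":20},
    {"xyz":[0,0,0.005],"turn":[0,0,0],"hand":20},
    {"xyz":[0,0,0.003],"turn":[0,0,0],"hand":20},
    {"xyz":[0,0,0],"turn":[0,0,0],"hand":20},
    {"xyz":[0,0,0],"turn":[0,0,0],"hand":20},
    {"xyz":[0,0,0],"turn":[0,0,0],"hand":20},
    {"xyz":[0,0,0],"turn":[0,0,0],"hand":20}
  ]
}}

```text
time: 37.0
tool_pos: [0.4346, 0.2385, 0.03]
tcp_rot: [[0.053, 0.999, 0.0], [0.999, -0.053, 0.0], [0.0, 0.0, -1.0]]
force: [0.7, -0.1, -0.2]
grip_width: 0.0246
gripper_force: 20.0
```

Emit:
{"name": "drive_tool", "arguments": {
  "targets": [
    {"xyz":[0,0,0.002],"turn":[0,0,0],"hand":20},
    {"xyz":[0,0,0],"turn":[0,0,0],"hand":20},
    {"xyz":[0,0,0],"turn":[0,0,0],"hand":26},
    {"xyz":[0,0,0],"turn":[0,0,0],"hand":29},
    {"xyz":[0,0,0],"turn":[0,0,0],"hand":32},
    {"xyz":[0,0,0],"turn":[0,0,0],"hand":32},
    {"xyz":[0,0,-0.08],"turn":[0,0,0],"hand":32},
    {"xyz":[0,0,-0.25],"turn":[0,0,0],"hand":35},
    {"xyz":[0,0,-0.25],"turn":[0,0,0],"hand":40},
    {"xyz":[0,0,-0.25],"turn":[0,0,0],"hand":40}
  ]
}}

```text
time: 38.25
tool_pos: [0.4343, 0.2384, 0.1973]
tcp_rot: [[0.053, 0.999, -0.0], [0.999, -0.053, -0.0], [-0.0, -0.0, -1.0]]
force: [-0.0, 1.1, -0.3]
grip_width: 0.0401
gripper_force: 0.0
```

Emit:
{"name": "drive_tool", "arguments": {
  "targets": [
    {"xyz":[-0.22,0.06,-0.2],"turn":[0,0,0],"hand":40},
    {"xyz":[-0.22,0.06,-0.2],"turn":[0,0,0],"hand":40},
    {"xyz":[-0.22,0.06,-0.2],"turn":[0,0,0],"hand":40},
    {"xyz":[0,0,0],"turn":[0,0,0],"hand":40},
    {"xyz":[0,0,0],"turn":[0,0,0],"hand":40},
    {"xyz":[0,0,0],"turn":[0,0,0],"hand":40},
    {"xyz":[0,0,0],"turn":[0,0,0],"hand":40},
    {"xyz":[0,0,0],"turn":[0,0,0],"hand":40},
    {"xyz":[0,0,0],"turn":[0,0,0],"hand":40},
    {"xyz":[0,0,0],"turn":[0,0,0],"hand":40}
  ]
}}

```text
time: 39.5
tool_pos: [0.4635, 0.1048, 0.3156]
tcp_rot: [[0.053, 0.999, -0.0], [0.999, -0.053, -0.0], [-0.0, -0.0, -1.0]]
force: [-0.2, 0.6, 0.3]
grip_width: 0.04
gripper_force: 0.0
```

Run:
```python
from m import *
o=robot.get_obs(); im=robot.read_camera("wrist");a=robot.read_camera("side")[140:340,260:420]
cv2.imwrite("pics/w6.png",im); pickle.dump({k:np.array(o[k]) for k in("tool_pos","tcp_rot","time")},open("w6.pkl","wb"))
cv2.imwrite("pics/v5.png",np.hstack([cv2.resize(a,(320,400),interpolation=cv2.INTER_CUBIC),cv2.resize(im[0:240,230:518],(480,400),interpolation=cv2.INTER_CUBIC)]))
```

```text
(no output)
```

View pics/v5.png

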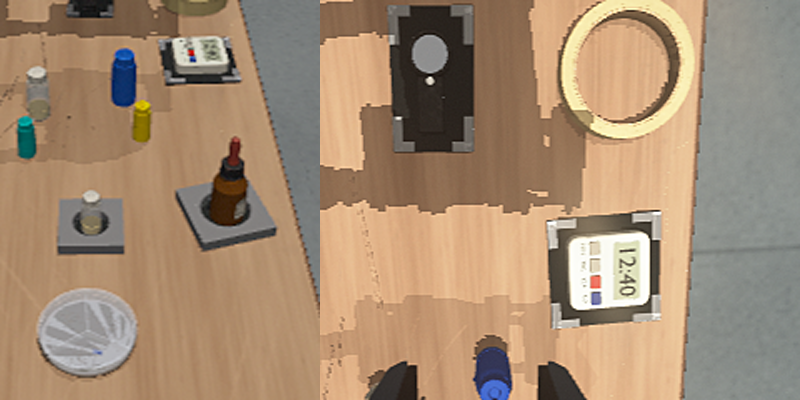

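All four are in place: the vial (90,215) and bottle (230,205) are upright in their wells, and the lens (430,75) and timer (607,270) are square in their recesses. The petri dish and tape roll haven't moved. I'll run one numeric squareness check, then hand in.

Run:
```python
from m import *
im,c=load("w6");hsv=cv2.cvtColor(im,cv2.COLOR_BGR2HSV);s,v=hsv[...,1],hsv[...,2]
r=rect(world(c,blob(((v>150)&(s<80)).astype(np.uint8)*255,(378,136,52,52)),.017)); print("timer",r,"holder 569.8,90.5,1.9")
if abs(r[0]-569.8)<6 and abs(r[1]-90.5)<6 and abs((r[4]-1.9+45)%90-45)<4: print(robot.job_done())
```

```text
timer [570.1, 94.0, 66.0, 62.9, 1.8] holder 569.8,90.5,1.9
the job is handed in; nothing more can be done
None
```

The job is handed in at about 40 s of the 128 s allowed: vial, bottle, timer and hand lens are each in their own holder, with the two round ones upright and the timer and lens square. I left the petri dish and tape roll where they were, and I was given no verdict.

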